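# Set the height collar of a pour-over stand to the cup

## Task

Get the pour-over coffee stand ready for the mug that stands between the two legs of its foot: turn the knurled collar on the threaded post until the collar's top face is level with that mug's rim (not the other mug's), then let go. Leave both mugs standing where they are.

Things in the scene. Friction and masses are not known exactly. Their poses are not given: they have to be found in the camera images.
- stand: the fixed pour-over stand; origin on the post axis at worktop height, z up, y along the legs. Steel post 15 mm across, its end 104 mm above the worktop. Dark foot: hub 60 mm across, 24 mm high; two flat legs, 8 mm high at most, 112 mm apart, reach 220 mm to the robot's left (turned up to 0.3 rad). Nothing else within 70 mm of the axis, nothing over 60 mm tall within 100 mm.
- collar (a joint): height of the collar on the post, m: 0 lowest (top face 60 mm above the worktop) to 0.046. Steep right-hand thread: turned counter-clockwise seen from above it rises 25 mm per rad, clockwise it sinks as much; turns lightly (under 0.15 N m), stays where left. Starts at 0.006 to 0.012; the turn needed is 0.55 to 1.25 rad, one grasp; a hand turning it must rise with it.
- collar_top (a point): centre of the collar's top face, on the post axis; z up, turns with the collar. The collar is a plain pale metal ring round the post, 44 mm across with a ribbed edge, 24 mm tall, corners bevelled 2 mm. At the start the post ends 32 to 38 mm above this face. A wall cupboard hangs about 0.45 m above the worktop beyond x = 0.54 m, right of y = 0.1 m: keep wrists clear of it.
- mug_low_rim (a point): centre of the rim of the lower, wider mug (white, 83 mm across, rim 86 mm above the worktop, handle towards the robot); z up. It stands either between the legs of the stand's foot, about 150 mm from the post axis, or on the other side of the post, over 200 mm away; the other mug has the other place.
- mug_high_rim (a point): centre of the rim of the taller, narrower mug (grey-blue, 78 mm across, rim 97 mm above the worktop, handle towards the robot); z up. It stands in whichever of the two places the lower mug does not.
Things that resemble listed ones, but are neither listed nor needed, are in the scene too. What is shaped like the part that bears mug_low_rim but purple is not meant.

How it is judged:
By the outcome, as a careful person would: the job done as asked, in the order asked, and still so for the second after the job is handed in, with the robot touching nothing.
It also fails if it takes over 32 s, if anything falls off the work surface, if the arm or the gripper's body presses on something with over 40 N, if the wrist force passes 120 N, or if a joint passes its speed limit or range.

## Robot

A 7-joint arm with a two-finger parallel gripper is mounted at the origin on a cart in front of the work surface, level with it; the furniture and walls round the work are solid. World frame = base frame: x ahead of the robot, y to its left, z up, the work surface at z = 0. Lengths are in mm, angles in rad, forces in N, time in s.
With the tool pointing down it reaches from about 400 to 850 mm from the base axis. Payload 10.4 kg.
Tool frame: the origin (TCP) lies midway between the tips of the shut fingers; the grasp point (between the pads) lies 19 mm behind it; x points along the fingers, y is the direction in which the jaws open and shut, and the axes are right-handed (so a half turn about x gives the same grasp; the last joint's range is limited). The gripper opens to 87 mm and grips with 3 to 60 N. Pads are 19 mm wide; open, the fingers measure 117 mm over their backs; the gripper's body (75 mm by 190 mm) begins 51 mm behind the grasp point.
Start: joints at [1.18, 0.332, -0.065, 1.46, 0.022, 1.35, -0.088], TCP at [224.752, -583.218, 183.276] pointing down, gripper open.
Joint ranges: [-2.6, 2.6], [-0.5, 2.12], [-1.47, 1.34], [0.16, 2.42], [-1.27, 4.41], [0.06, 2.06], [-2.6, 2.6]. Speed limits (rad/s): [2.22, 2.22, 2.79, 2.79, 3.14, 3.14, 3.14].

## Interface

Orientations are given as a rotation vector (axis times angle).
In Python, from workcell import * gives the robot as it stands.
- The arm moves only by the shell command python3 -m crank 'ROWS' [FORCE]. ROWS is JSON, a list of rows, each a list of 3 entries, a list of its own where there are three numbers: the shift along the tool's x, y, z in m, then the turn about the tool's x in rad, then the closure, from 0 (fully open) to 1 (shut). A call has 1 to 8 rows; each row shifts and turns the commanded pose from where the row before left it, along the tool's axes as they then stand; what a row does not reach is not made up. A row lasts 1/12 s, in which the tool goes at most 41.7 mm and 7.16 degrees, less where a joint would pass 70% of its speed; a pose out of reach is approached as far as the arm can. A call is refused whole if a number of a shift passes 0.0417 or a number of a turn 0.125, either way. A call with a gripper value outside its range is refused whole. The fingers move at their own pace and stop on an object; FORCE is the grip in N (left out, the last holds). Time passes only in rows, so rows that do not move let the fingers close. It gives the time, the measured TCP pose, the force and the opening at its end, in the units of the state.
- get_obs(): the state, without advancing time (a new reading comes with each control period).
- camera(name): name is "scene" or "top"; returns a dict with "pixels" (400x640x3 uint8, red, green, blue), "depth" (400x640 float32, mm along the optical axis (not along the pixel's ray), 0 where there is no reading), "camera_matrix" (3x3 intrinsics, pixels), "extrinsics" (4x4, takes a point from world to camera coordinates). Camera axes: x right, y down, z forward; pixel columns grow to the right and rows downward; lengths in mm; the calibration is good to about 2 mm. A picture is of the moment at which its call begins.
- sign_off(): hands the job in, once; it reports no verdict.
Trained networks look in a picture, given as the dict that the camera call returned (one of the last four; its "shot" number tells which), for a name from the list of things; names that differ only in an ending like _2 or _b are one class to them, and where a whole thing is asked for, a point or a joint stands for the part that bears it (a point fixed in the world has none). Each returns a list of dicts, best first, with "conf" (0 to 1); they miss things now and then, are a little off and sometimes report something else, mostly with a low value. They report only what shows in the picture. A call takes as long as a camera call. They do not tell look-alikes from the thing itself.
- boxes_of(picture, thing): "box" ([centre column, centre row, width, height] in pixels, round what is visible of it).
The state is a dict: "time": time; "joint_positions": joint angles; "dq": joint speeds; "joint_torque": joint torques, N m; "position": TCP position; "orientation": TCP orientation; "contact_force": force on the tool from outside, world axes, zero at the start; "torque": the same for the moment, N m; "width": opening from 0.0 (shut) to 1.0 (fully open).
Only numpy, scipy, OpenCV 4.12 (cv2) and the standard library are available. Lean on these libraries where they do the work, as an engineer would, in place of code of your own. Each camera call takes 0.05 s, during which the arm holds its last target.

## Working session

There is one attempt and no reset: what is moved stays moved. The work goes in short steps, Python scripts to look and compute and a shell command to move; the robot and the scene stay as the last step left them, time stands still between calls to the robot, and variables do not carry over. Pictures are saved under pics/ and viewed, and the job is handed in when it is done.

```bash
mkdir -p pics; ls; cat > h.py <<'E'
from workcell import *
import numpy as np, cv2
from scipy.spatial.transform import Rotation as R
def save(p,name,crop=None,s=1):
    im=p["pixels"][:,:,::-1]
    if crop: im=im[crop[1]:crop[3],crop[0]:crop[2]]
    im=cv2.resize(np.ascontiguousarray(im),None,fx=s,fy=s,interpolation=cv2.INTER_CUBIC)
    cv2.imwrite("pics/"+name,im)
def cloud(p):
    K=p["camera_matrix"];d=p["depth"].astype(float)
    v,u=np.mgrid[:400,:640]
    c=np.stack([(u-K[0,2])/K[0,0]*d,(v-K[1,2])/K[1,1]*d,d,np.ones_like(d)],-1)
    w=c@np.linalg.inv(p["extrinsics"]).T
    w=w[...,:3].copy(); w[d==0]=np.nan
    return w
E
python3 - <<'E'
from h import *
o=get_obs();print({k:np.round(v,3) for k,v in o.items()})
print(R.from_rotvec(o["orientation"]).as_matrix().round(3))
for n in ["scene","top"]:
    p=camera(n);save(p,n+"0.png")
    w=cloud(p);np.save(n+"_w.npy",w);np.save(n+"_px.npy",p["pixels"])
    print(n,p["extrinsics"].round(3).tolist(),p["camera_matrix"].tolist())
    for t in ["stand","collar","collar_top","mug_low_rim","mug_high_rim"]:
        print(t,[(np.round(b["box"]),round(b["conf"],2)) for b in boxes_of(p,t)])
print(get_obs()["time"])
E
```

```text
pics
{'time': np.float64(0.0), 'joint_positions': array([ 1.18 ,  0.333, -0.065,  1.461,  0.022,  1.35 , -0.089]), 'dq': array([ 0.001,  0.001,  0.001,  0.   ,  0.002, -0.   ,  0.001]), 'joint_torque': array([-1.0000e-03, -6.2327e+01,  2.4000e-02, -3.8990e+01, -6.1000e-02,
        4.0000e-02,  0.0000e+00]), 'position': array([ 224.558, -582.797,  182.453]), 'orientation': array([ 2.021,  0.377, -2.022]), 'contact_force': array([ 1.175, -0.575, -0.177]), 'torque': array([-0.008, -0.038, -0.009]), 'width': np.float64(0.997)}
[[-0.001  0.36  -0.933]
 [ 0.001 -0.933 -0.36 ]
 [-1.    -0.001  0.   ]]
scene [[-0.867, -0.497, -0.026, 445.126], [-0.231, 0.448, -0.863, 188.061], [0.441, -0.743, -0.504, 679.012], [0.0, 0.0, 0.0, 1.0]] [[365.9055168966934, 0.0, 316.8973666796747], [0.0, 365.9055168966934, 199.07572915653077], [0.0, 0.0, 1.0]]
stand [(array([284., 268., 115., 122.]), 0.79)]
collar [(array([320., 229.,  19.,  12.]), 0.86)]
collar_top [(array([321., 229.,  23.,  18.]), 0.79)]
mug_low_rim [(array([284., 274.,  56.,  55.]), 0.9), (array([188., 261.,  43.,  58.]), 0.55), (array([322., 229.,  20.,  17.]), 0.54)]
mug_high_rim [(array([372., 194.,  38.,  44.]), 0.74)]
top [[-0.006, -1.0, -0.01, 23.802], [-0.985, 0.008, -0.171, 514.613], [0.171, 0.008, -0.985, 882.942], [0.0, 0.0, 0.0, 1.0]] [[395.537462428417, 0.0, 318.7720978887738], [0.0, 395.537462428417, 202.7025692887013], [0.0, 0.0, 1.0]]
stand [(array([257., 227., 104.,  60.]), 0.6)]
collar [(array([297., 226.,  20.,  20.]), 0.54)]
collar_top [(array([297., 226.,  24.,  21.]), 0.67)]
mug_low_rim [(array([230., 228.,  37.,  52.]), 0.77), (array([208., 152.,  40.,  50.]), 0.63)]
mug_high_rim [(array([397., 236.,  44.,  51.]), 0.57)]
0.6
```

```bash
python3 - <<'E'
import cv2,numpy as np
p=np.load("scene_px.npy")[130:340,150:420,::-1];cv2.imwrite("pics/sc_crop.png",cv2.resize(p,None,fx=2.8,fy=2.8,interpolation=2))
p=np.load("top_px.npy")[120:290,180:440,::-1];cv2.imwrite("pics/top_crop.png",cv2.resize(p,None,fx=3,fy=3,interpolation=2))
E
```

```text
(no output)
```

View pics/scene0.png

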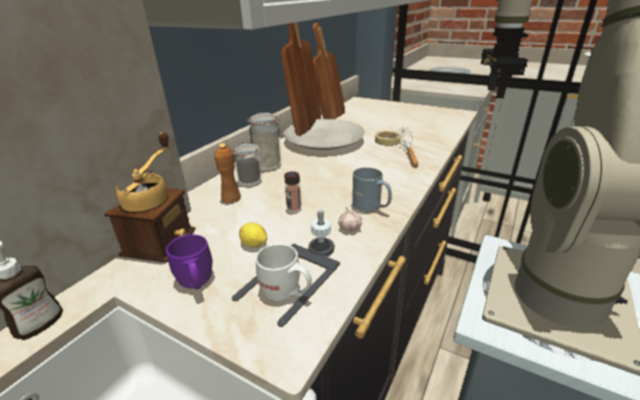

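View pics/top0.png

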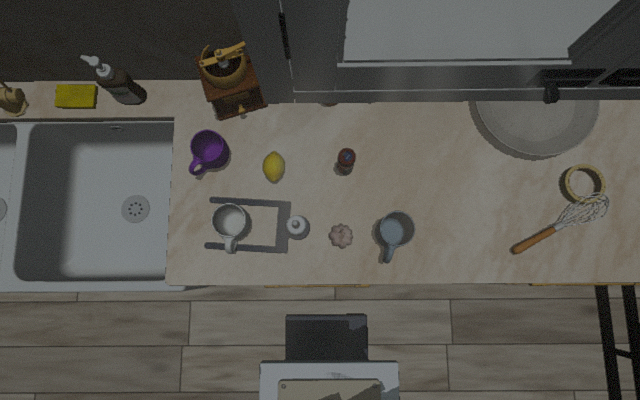

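```bash
python3 - <<'E'
import numpy as np
w=np.load("top_w.npy")
def at(u,v,r=3): return np.nanmedian(w[v-r:v+r+1,u-r:u+r+1].reshape(-1,3),0).round(1)
for n,u,v in [("collar",297,226),("lowA",230,225),("lowB",208,148),("high",397,232)]: print(n,at(u,v))
# collar face points
X,Y,Z=w[...,0],w[...,1],w[...,2]
sub=w[205:250,275:320].reshape(-1,3)
for a,b in [(20,40),(40,58),(58,80),(80,95),(95,115)]:
    s=sub[(sub[:,2]>a)&(sub[:,2]<b)]
    if len(s): print(a,b,len(s),s.mean(0).round(1),s.min(0).round(1),s.max(0).round(1))
for n,(u0,u1,v0,v1) in {"A":(205,260,195,260),"B":(180,235,120,180),"H":(370,425,205,265)}.items():
    s=w[v0:v1,u0:u1].reshape(-1,3); s=s[s[:,2]>70]; print(n,len(s),np.percentile(s,[2,50,98],axis=0).round(1).tolist())
E
```

```text
collar [455.8  69.1  73.6]
lowA [468.  235.6   7.8]
lowB [661.8 297.    9.5]
high [ 448.2 -166.8    8.1]
40 58 9 [450.6  64.2  55. ] [440.7  51.9  53.2] [472.8  90.7  57.6]
58 80 260 [460.5  72.6  71.2] [439.6  51.4  58.2] [482.8  94.6  75.6]
80 95 7 [458.7  69.3  86.4] [454.8  66.2  81.9] [464.4  75.3  92.8]
95 115 33 [461.4  72.9 103.6] [455.8  67.2  98.7] [467.3  78.5 106.4]
A 363 [[406.4, 184.2, 71.4], [448.3, 221.9, 82.2], [508.2, 259.9, 87.8]]
B 397 [[590.2, 240.5, 70.6], [622.4, 291.5, 80.6], [681.3, 316.8, 88.0]]
H 425 [[379.8, -187.0, 71.9], [433.3, -140.9, 91.1], [485.6, -112.3, 98.7]]
```

The white low mug stands between the legs, at scene px (284,274) and top px (230,228). There are two things I could take for it: the purple mug at scene (188,261), which is excluded, and the grey-blue tall mug at scene (372,194), which is on the far side. The collar is at scene (320,229) and top (297,226). The things near it are the pepper bottle, the lemon and the garlic. The target is collar top = 86 mm. Next I check close crops and refine the collar height.

View pics/sc_crop.png

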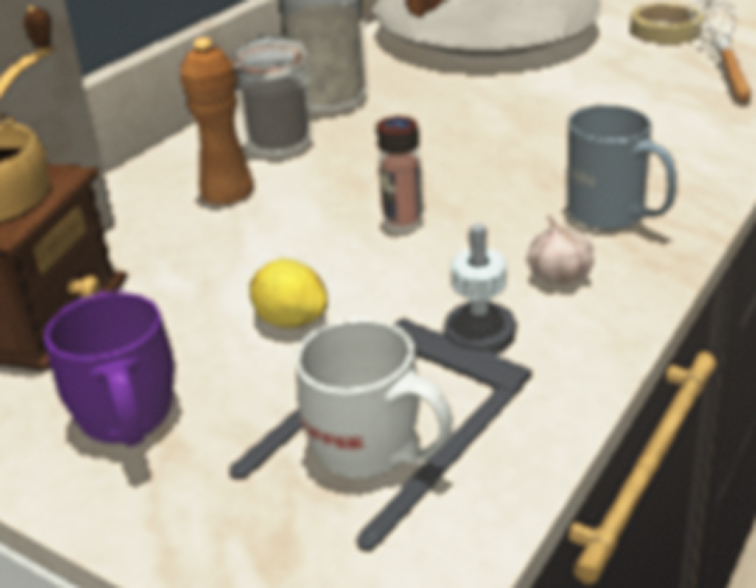

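```bash
python3 - <<'E'
import numpy as np
w=np.load("top_w.npy"); sub=w[205:250,275:320].reshape(-1,3)
s=sub[(sub[:,2]>95)];print("post",np.median(s,0).round(1),len(s))
cx,cy=461,72.8
r=np.hypot(sub[:,0]-cx,sub[:,1]-cy)
s=sub[(r<19)&(r>9)&(sub[:,2]>60)&(sub[:,2]<85)];print("ringtop",len(s),np.median(s,0).round(1),np.percentile(s[:,2],[10,25,75,90]).round(1))
s=sub[(r>60)&(sub[:,2]<5)];print("table",np.median(s[:,2]) if len(s) else None)
w2=w[205:250,180:310].reshape(-1,3); t=w2[(abs(w2[:,2])<5)];print("table2",np.median(t[:,2]))
w=np.load("scene_w.npy");sub=w[200:255,290:350].reshape(-1,3)
r=np.hypot(sub[:,0]-cx,sub[:,1]-cy)
s=sub[(r<40)&(sub[:,2]>95)];print("post",np.median(s,0).round(1),len(s))
for a in range(26,110,4):
    s=sub[(r<32)&(sub[:,2]>a)&(sub[:,2]<=a+4)]
    if len(s):print(a,len(s),s.mean(0).round(1))
# rim heights
for nm in ["top","scene"]:
    w=np.load(nm+"_w.npy").reshape(-1,3)
    m=w[(abs(w[:,0]-461)<70)&(abs(w[:,1]-225)<55)&(w[:,2]>60)]
    print(nm,"mug max z",np.percentile(m[:,2],[50,90,98]).round(1))
E
```

```text
post [461.9  73.7 104. ] 33
ringtop 161 [459.5  71.6  71.9] [69.7 70.8 72.9 73.8]
table 0.4884304409632705
table2 0.4154885237612689
post [459.9  76.3 101. ] 35
26 8 [457.8  77.   28.5]
30 7 [459.5  77.6  31.9]
34 8 [458.5  77.7  35.5]
46 4 [452.1  90.7  49.5]
50 27 [451.1  86.4  52. ]
54 33 [454.8  87.8  55.9]
58 33 [453.2  87.2  59.9]
62 32 [453.5  87.2  63.9]
66 48 [455.2  84.4  68.3]
70 128 [459.1  76.9  71.5]
74 7 [460.3  78.1  76. ]
78 15 [458.5  76.2  80. ]
82 7 [460.3  76.5  83.9]
86 11 [458.7  76.9  88. ]
90 10 [458.5  76.5  91.4]
94 14 [458.8  76.1  95.7]
98 11 [459.9  76.2  99.9]
102 15 [460.3  75.  103.7]
top mug max z [80.5 86.2 87.8]
scene mug max z [75.4 84.4 85.8]
```

The crop shows the white mug with its foot legs either side, the pale collar on the post, and the purple mug apart on the left. The collar top is at about 71.6 mm and the axis at about (461,74). It needs to rise about 14.4 mm, a turn of about 0.575 rad. Keeping the yaw fixed, the later CCW turn brings joint 7 towards its centre.

```bash
python3 -m crank '[[[0,-0.014,-0.032],0,0],[[0,-0.014,-0.032],0,0],[[0,-0.014,-0.032],0,0],[[0,-0.014,-0.032],0,0],[[0,-0.014,-0.032],0,0],[[0,-0.014,-0.032],0,0],[[0,-0.014,-0.032],0,0],[[0,-0.014,-0.032],0,0]]' 30
python3 -m crank '[[[0,-0.028,-0.013],0,0],[[0,-0.028,-0.013],0,0],[[0,-0.028,-0.013],0,0],[[0,-0.028,-0.013],0,0],[[0,-0.028,-0.013],0,0],[[0,-0.028,-0.013],0,0],[[0,-0.028,-0.013],0,0],[[0,-0.028,-0.013],0,0]]'
```

```text
time: 1.27
position: [424.4, -385.3, 183.5]
orientation: [2.021, 0.375, -2.02]
contact_force: [0.9, -1.0, -0.5]
width: 1.001
time: 1.93
position: [439.8, -138.8, 183.5]
orientation: [2.021, 0.375, -2.02]
contact_force: [0.7, 0.3, -0.2]
width: 0.999
```

```bash
python3 -m crank '[[[0,-0.024,-0.012],0,0],[[0,-0.024,-0.012],0,0],[[0,-0.024,-0.012],0,0],[[0,-0.024,-0.012],0,0],[[0,-0.024,-0.012],0,0],[[0,-0.024,-0.012],0,0],[[0,-0.024,-0.012],0,0],[[0,-0.023,-0.012],0,0]]'
python3 - <<'E'
from h import *
p=camera("scene");save(p,"a1.png",(200,80,440,300),2.7)
o=get_obs();print(o["position"].round(1),o["joint_positions"].round(2))
m=R.from_rotvec(o["orientation"]).as_matrix()
print(m.round(3)); d=np.array([461,74,44])-o["position"];print((m.T@d).round(1))
E
```

```text
time: 2.6
position: [460.7, 73.9, 183.5]
orientation: [2.021, 0.375, -2.02]
contact_force: [-0.6, -0.3, 0.2]
width: 0.997
[460.8  79.4 183.8] [ 0.41  0.02 -0.68  1.83  0.01  1.3  -1.47]
[[ 0.001  0.365 -0.931]
 [ 0.002 -0.931 -0.365]
 [-1.    -0.001 -0.002]]
[139.8   5.3   2.1]
```

View pics/a1.png

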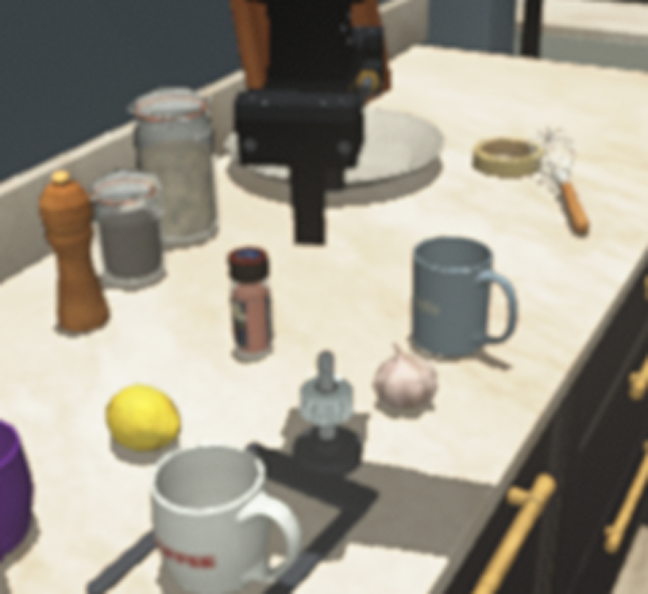

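The gripper hangs over the post (finger tip at crop (310,240), post end at (325,355)), and everything stands undisturbed. I go down just above the post and settle.

```bash
python3 -m crank '[[[0.02,0,0],0,0],[[0.02,0,0],0,0],[[0.02,0,0],0,0],[[0,0,0],0,0],[[0,0,0],0,0]]'
python3 - <<'E'
from h import *
p=camera("top");save(p,"a2.png",(220,160,380,290),4)
o=get_obs();print(o["position"].round(1),o["dq"].round(3))
m=R.from_rotvec(o["orientation"]).as_matrix()
d=np.array([461,74,44])-o["position"];print((m.T@d).round(1))
E
```

```text
time: 3.07
position: [460.2, 72.4, 123.1]
orientation: [2.019, 0.376, -2.022]
contact_force: [-0.1, 0.3, 0.0]
width: 1.002
[461.1  72.5 124.1] [ 0.002 -0.012  0.001 -0.02  -0.002  0.001 -0.002]
[80.1 -1.4 -0.5]
```

View pics/a2.png

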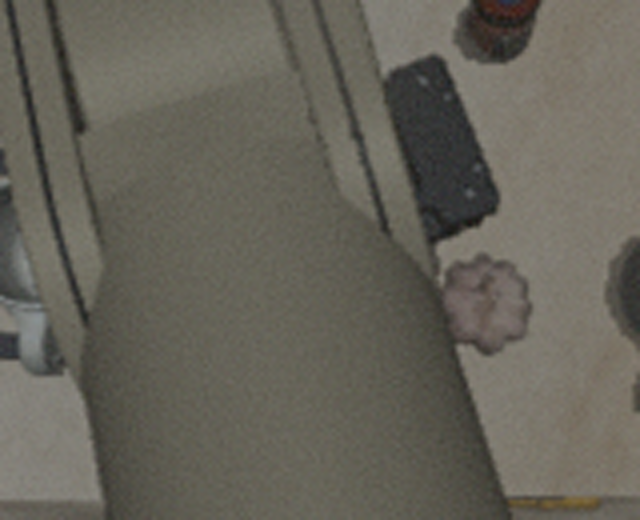

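From the top the arm hides the post and only the gripper end shows (crop (445,145)). The measured pose agrees within 2 mm, so I go down 80 mm.

```bash
python3 -m crank '[[[0.016,-0.001,0],0,0],[[0.016,0,0],0,0],[[0.016,0,0],0,0],[[0.016,0,0],0,0],[[0.01,0,0],0,0],[[0.005,0,0],0,0],[[0,0,0],0,0]]'
python3 - <<'E'
from h import *
p=camera("scene");save(p,"a3.png",(240,150,400,290),4)
o=get_obs();print(o["position"].round(1),o["contact_force"].round(1))
E
```

```text
time: 3.7
position: [460.5, 73.4, 44.2]
orientation: [2.02, 0.376, -2.021]
contact_force: [-0.1, -0.8, 1.1]
width: 1.001
[460.8  73.5  44.9] [0.4 0.1 0.4]
```

View pics/a3.png

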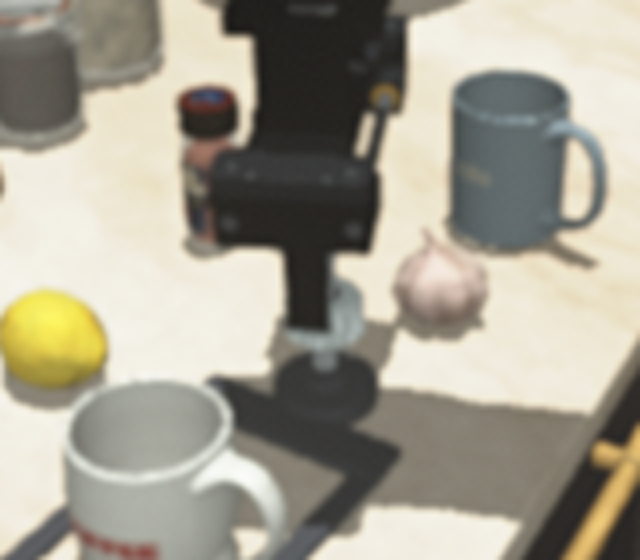

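The near finger stands in front of the collar (crop (305,300)), with the hub below it and no contact. I close the gripper.

```bash
python3 -m crank '[[[0,0,0],0,0.3],[[0,0,0],0,0.4],[[0,0,0],0,0.45],[[0,0,0],0,0.48],[[0,0,0],0,0.52],[[0,0,0],0,0.6],[[0,0,0],0,0.6],[[0,0,0],0,0.6]]' 25
```

```text
time: 4.42
position: [460.4, 73.4, 44.3]
orientation: [2.021, 0.376, -2.021]
contact_force: [0.4, 0.3, -0.6]
width: 0.477
```

```bash
python3 -m crank '[[[-0.0012,0,0],-0.048,0.6],[[-0.0012,0,0],-0.048,0.6],[[-0.0012,0,0],-0.048,0.6],[[-0.0012,0,0],-0.048,0.6],[[0,0,0],0,0.6]]'
python3 - <<'E'
from h import *
o=get_obs();print(o["position"].round(1),o["contact_force"].round(1),o["torque"].round(2))
m=R.from_rotvec(o["orientation"]).as_matrix();print(np.arctan2(m[1,1],m[0,1])+1.196)
E
```

```text
time: 4.83
position: [460.5, 73.5, 49.2]
orientation: [1.903, 0.549, -1.903]
contact_force: [0.1, -0.2, 0.3]
width: 0.403
[460.5  73.5  49.2] [ 0.1 -0.2  0.3] [-0.01  0.01 -0.03]
0.18731861468336963
```

Width followed the command down to 0.40 (35 mm), which is less than the 44 mm collar. That is suspicious, so I look.

```bash
python3 - <<'E'
from h import *
p=camera("scene");save(p,"a4.png",(260,160,380,270),5.4)
w=cloud(p);np.save("w4.npy",w)
E
```

```text
(no output)
```

View pics/a4.png

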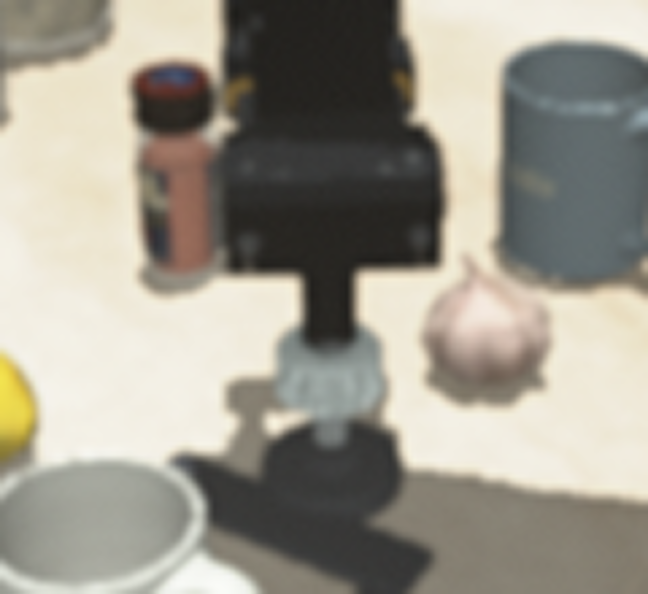

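```bash
python3 - <<'E'
import numpy as np
w=np.load("w4.npy")
for v in range(208,246,2): print(v,w[v,321].round(0),w[v,316].round(0),w[v,325].round(0))
E
```

```text
208 [415. 148. 165.] [423. 152. 165.] [408. 145. 165.]
210 [415. 148. 160.] [423. 153. 161.] [409. 143. 159.]
212 [445.  97. 119.] [453. 102. 119.] [438.  92. 118.]
214 [444.  97. 114.] [454. 101. 113.] [437.  94. 115.]
216 [446.  94. 107.] [454. 101. 109.] [438.  92. 108.]
218 [445.  96. 104.] [454. 101. 103.] [439.  90. 102.]
220 [445.  97.  99.] [454. 101.  99.] [439.  91.  98.]
222 [446.  96.  94.] [454. 102.  94.] [438.  92.  93.]
224 [457.  76.  73.] [467.  80.  72.] [451.  70.  71.]
226 [455.  80.  71.] [464.  86.  71.] [447.  78.  72.]
228 [450.  89.  72.] [461.  92.  71.] [445.  81.  70.]
230 [450.  89.  68.] [459.  95.  69.] [444.  83.  66.]
232 [450.  90.  63.] [461.  92.  61.] [443.  85.  62.]
234 [449.  92.  59.] [460.  94.  57.] [443.  84.  56.]
236 [450.  90.  53.] [460.  95.  52.] [443.  84.  51.]
238 [457.  79.  37.] [484.  55.  12.] [458.  58.  24.]
240 [458.  77.  30.] [472.  75.  24.] [454.  66.  25.]
242 [458.  77.  25.] [468.  82.  25.] [451.  72.  24.]
244 [456.  81.  23.] [465.  87.  24.] [448.  76.  22.]
```

```bash
python3 - <<'E'
from h import *
p=camera("scene");w=cloud(p);o=get_obs();print(o["position"].round(1),o["width"])
E_=p["extrinsics"];K=p["camera_matrix"]
def pr(x):
    c=E_@np.r_[x,1];return (K@(c[:3]/c[2]))[:2].round(1)
n=np.array([-.36,.93,0])
a=np.array([461,74,0])
for z in [44,55,65,75,85]: print("open near finger back",z,pr(a+n*58+[0,0,z]),"inner",pr(a+n*43+[0,0,z]))
yaw=.187; 
m=R.from_rotvec(o["orientation"]).as_matrix(); n=-m[:,1];print("n",n.round(2))
for z in [49,60,68,80,92]: print("now back at 33",z,pr(a+n*33+[0,0,z]), pr(a+n*17+[0,0,z]))
s=w[195:238,300:340].reshape(-1,3);rel=s-a
al=rel@n
for z in range(48,130,4):
    q=al[(s[:,2]>z)&(s[:,2]<=z+4)]
    if len(q):print(z,len(q),"max along jaw",np.percentile(q,[50,95]).round(1))
E
```

```text
[460.4  73.4  49. ] 0.4038997330024668
open near finger back 44 [316.3 250.2] inner [317.3 245.8]
open near finger back 55 [316.1 246. ] inner [317.2 241.6]
open near finger back 65 [316.  242.1] inner [317.1 237.7]
open near finger back 75 [315.8 238.1] inner [317.  233.8]
open near finger back 85 [315.7 234.1] inner [316.8 229.8]
n [-0.53  0.85 -0.  ]
now back at 33 49 [320.9 241.1] [320.6 236.7]
now back at 33 60 [320.8 236.9] [320.5 232.5]
now back at 33 68 [320.7 233.8] [320.4 229.4]
now back at 33 80 [320.6 229.1] [320.3 224.7]
now back at 33 92 [320.5 224.3] [320.1 220. ]
48 19 max along jaw [17.1 20.2]
52 33 max along jaw [17.4 20.3]
56 29 max along jaw [16.4 21.5]
60 33 max along jaw [17.  20.8]
64 38 max along jaw [16.9 21.9]
68 109 max along jaw [ 8.2 19. ]
72 21 max along jaw [ 6.7 18.1]
88 11 max along jaw [25.7 27.1]
92 20 max along jaw [26.8 28.4]
96 16 max along jaw [26.5 28.5]
100 17 max along jaw [26.6 28.3]
104 18 max along jaw [27.2 28.3]
108 17 max along jaw [27.  28.2]
112 16 max along jaw [27.6 29.7]
116 15 max along jaw [28.7 29.7]
120 10 max along jaw [29.8 30.6]
```

The camera shows the real fingertips about 42 mm above where the reported TCP says. At a reported z of 44–49 they were at about 90, and the gripper body starts at about 162. So the fingers closed around the bare post above the collar, and the collar is untouched at 72 mm. I'll trust the camera for height: reopen, go down in steps, and re-measure.

```bash
python3 -m crank '[[[0,0,0],0,0.3],[[0,0,0],0,0],[[0,0,0],0,0],[[0,0,0],0,0],[[0,0,0],0,0],[[0,0,0],0,0]]'
python3 -m crank '[[[0.005,0,0],0,0],[[0.005,0,0],0,0],[[0.005,0,0],0,0],[[0.005,0,0],0,0],[[0,0,0],0,0]]'
cat > m.py <<'E'
from h import *
import sys
p=camera("scene");w=cloud(p);o=get_obs();print(o["time"],o["position"].round(1),o["width"].round(3),o["contact_force"].round(1))
save(p,sys.argv[1],(260,160,380,270),5.4)
n=-R.from_rotvec(o["orientation"]).as_matrix()[:,1];a=np.array([461,74,0]);t=np.cross([0,0,1],n)
s=w[180:270,280:350].reshape(-1,3);rel=s-a;al=rel@n;tt=rel@t
f=(al>24)&(al<70)&(abs(tt)<20)&(s[:,2]>28)
for z in range(28,150,4):
    k=f&(s[:,2]>z)&(s[:,2]<=z+4)
    if k.any():print(z,k.sum(),"al",np.percentile(al[k],[5,50,95]).round(1),"t",tt[k].min().round(1),tt[k].max().round(1))
E
python3 m.py a5.png
```

```text
time: 5.43
position: [460.4, 73.4, 49.0]
orientation: [1.905, 0.547, -1.905]
contact_force: [0.2, 1.2, -0.5]
width: 0.768
time: 5.85
position: [459.5, 73.3, 27.7]
orientation: [1.903, 0.548, -1.906]
contact_force: [-0.6, 0.1, 0.5]
width: 0.993Traceback (most recent call last):
  File "m.py", line 3, in <module>
    p=camera("scene");w=cloud(p);o=get_obs();print(o["time"],o["position"].round(1),o["width"].round(3),o["contact_force"].round(1))
                                                                                    ^^^^^^^^^^^^^^^^
AttributeError: 'float' object has no attribute 'round'
```

```bash
sed -i 's/o\["width"\].round(3)/round(float(o["width"]),3)/' m.py; python3 m.py a5.png
```

```text
5.95 [460.2  73.5  28.7] 0.995 [-0.2  0.4  0.1]
64 1 al [51.9 51.9 51.9] t 9.8 9.8
68 18 al [52.  52.8 54.2] t -10.6 9.8
72 15 al [51.1 53.2 54.2] t -10.6 9.9
76 20 al [51.6 52.8 54.5] t -10.4 9.9
80 18 al [51.3 52.6 54.9] t -10.3 10.0
84 18 al [51.1 52.9 54.1] t -10.2 10.1
88 11 al [52.4 54.6 55. ] t -10.1 8.1
92 19 al [53.4 54.2 55.2] t -10.1 10.0
96 12 al [54.1 55.2 55.8] t -9.9 10.1
100 18 al [55.2 56.1 57.3] t -9.9 10.1
104 16 al [55.9 56.8 58. ] t -9.8 10.1
108 16 al [56.5 57.6 58.4] t -9.7 10.1
112 16 al [57.3 58.8 60. ] t -9.6 10.1
116 11 al [58.2 59.5 60.9] t -9.6 10.0
```

View pics/a5.png

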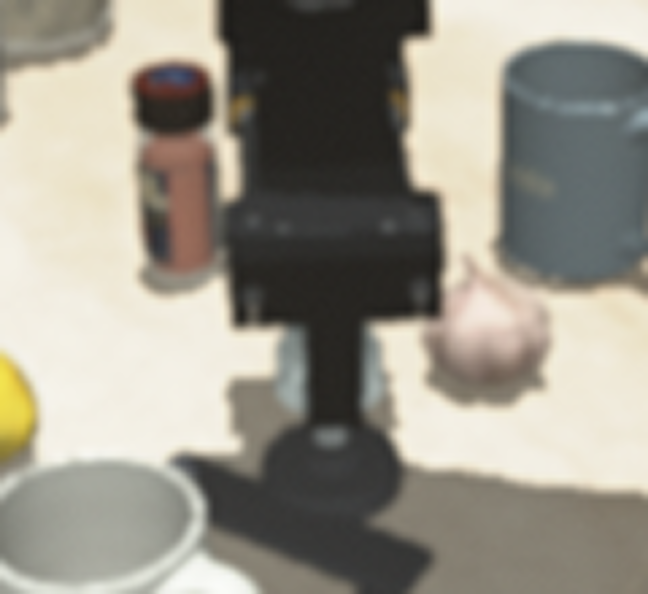

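The tips are now at z≈67 with the TCP reported at 28.7, an offset of about 38 mm. The finger is centred on the collar (±10 mm tangentially). Before going lower I check the body's height.

```bash
python3 -m crank '[[[0.006,0,0],0,0],[[0.006,0,0],0,0],[[0,0,0],0,0]]'
cat >> m.py <<'E'
k=(al>58)&(abs(tt)<45)&(s[:,2]>60)
for z in range(60,200,4):
    q=k&(s[:,2]>z)&(s[:,2]<=z+4)
    if q.any():print("body",z,q.sum(),np.percentile(al[q],[5,50,95]).round(0))
E
python3 m.py a6.png
```

```text
time: 6.2
position: [459.7, 73.2, 15.8]
orientation: [1.903, 0.548, -1.906]
contact_force: [-0.1, 0.5, 0.0]
width: 1.003
6.25 [459.8  73.3  16.3] 1.001 [-0.2  0.1 -0.2]
52 4 al [51.3 51.9 52.3] t -8.9 9.6
56 17 al [51.6 52.8 54.3] t -8.8 9.7
60 11 al [51.8 52.4 54.6] t -8.8 9.7
64 19 al [51.1 53.2 54.6] t -8.7 9.7
68 17 al [51.4 52.4 54.8] t -10.6 9.8
72 13 al [51.7 53.1 54.1] t -10.6 9.9
76 14 al [52.9 54.  55.9] t -10.4 9.8
80 19 al [53.8 54.6 55.5] t -10.4 9.8
84 13 al [53.6 55.8 56.8] t -10.3 9.9
88 12 al [54.8 56.2 57. ] t -10.2 9.9
92 20 al [56.  57.3 58.1] t -10.1 9.9
96 16 al [56.5 58.2 59.6] t -10.0 9.9
100 15 al [57.5 58.8 59.9] t -10.0 10.0
104 10 al [58.7 60.1 61.7] t -9.9 7.8
body 76 7 [148. 151. 153.]
body 80 20 [144. 151. 156.]
body 92 2 [58. 58. 58.]
body 96 10 [58. 58. 60.]
body 100 13 [58. 59. 60.]
body 104 10 [59. 60. 62.]
body 124 45 [86. 87. 89.]
body 128 74 [86. 87. 89.]
body 132 73 [86. 87. 89.]
body 136 63 [86. 87. 89.]
body 140 77 [86. 87. 89.]
body 144 15 [87. 88. 89.]
body 148 57 [92. 93. 94.]
body 152 72 [92. 93. 95.]
body 156 53 [93. 95. 96.]
body 160 74 [94. 95. 97.]
body 164 327 [61. 83. 96.]
body 168 129 [60. 78. 95.]
```

View pics/a6.png

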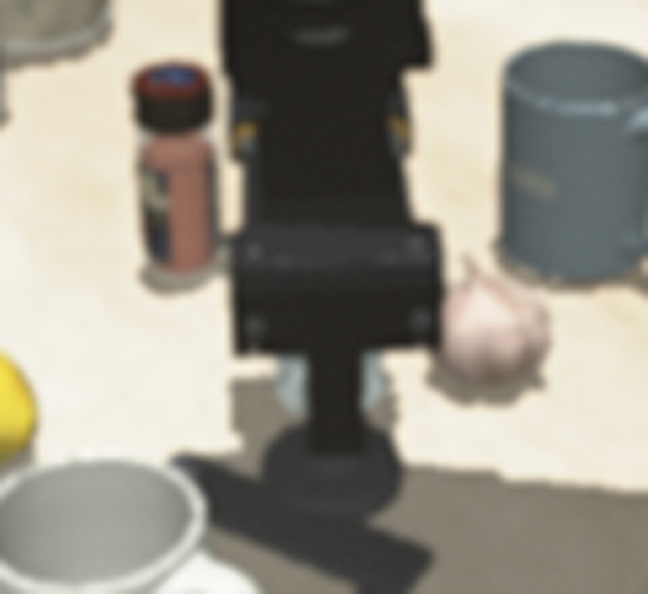

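The body bottom is at ~124 and the tips at ~55, matching the stated 70 mm. Another 9 mm puts the pads at z≈65 on the collar (48–72) with the body at 115, above the 104 mm post end.

```bash
python3 -m crank '[[[0.005,0,0],0,0],[[0.004,0,0],0,0.2],[[0,0,0],0,0.4],[[0,0,0],0,0.47],[[0,0,0],0,0.53],[[0,0,0],0,0.6],[[0,0,0],0,0.7],[[0,0,0],0,0.7]]' 25
python3 -m crank '[[[0,0,0],0,0.7],[[0,0,0],0,0.7]]'; python3 m.py a7.png | head -1
```

```text
time: 6.92
position: [460.5, 73.4, 8.2]
orientation: [1.905, 0.547, -1.904]
contact_force: [0.3, -0.2, -0.1]
width: 0.553
time: 7.08
position: [461.4, 72.0, 8.3]
orientation: [1.906, 0.544, -1.903]
contact_force: [2.9, -4.9, -0.9]
width: 0.487
7.1333 [461.4  72.    8.3] 0.486 [ 3.4 -5.3 -0. ]
```

View pics/a7.png

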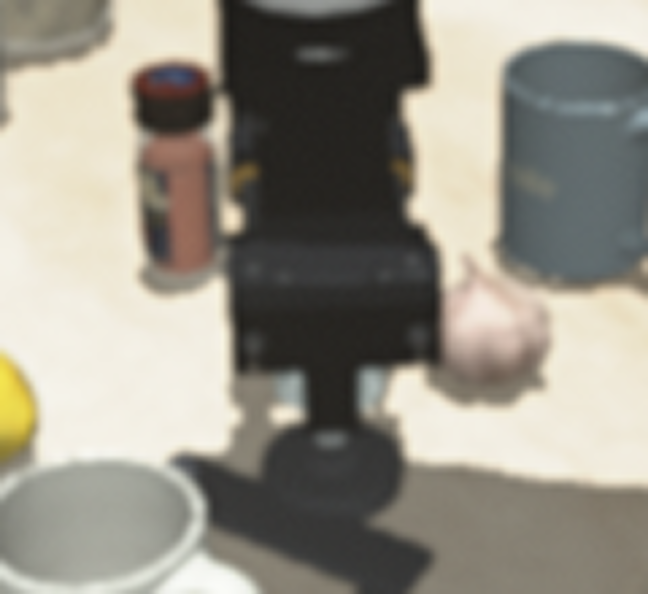

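The fingers stopped on the collar at 0.486 (42 mm), with a small 6 N side load. I centre by 1.5 mm, then turn CCW while rising 25 mm/rad.

```bash
python3 -m crank '[[[0,0.0015,0],0,0.7],[[-0.0012,0,0],-0.048,0.7],[[-0.0012,0,0],-0.048,0.7],[[-0.0012,0,0],-0.048,0.7],[[-0.0012,0,0],-0.048,0.7],[[0,0,0],0,0.7]]'
cat > y.py <<'E'
from h import *
o=get_obs();m=R.from_rotvec(o["orientation"]).as_matrix()
print(round(o["time"],2),o["position"].round(1),"F",o["contact_force"].round(1),"T",o["torque"].round(2),"yaw",np.arctan2(m[1,1],m[0,1]).round(3),"q7",o["joint_positions"][6].round(2),o["width"])
E
python3 y.py
```

```text
time: 7.63
position: [461.4, 72.0, 13.1]
orientation: [1.781, 0.705, -1.78]
contact_force: [-0.7, -1.0, 1.4]
width: 0.488
7.63 [461.4  72.   13.1] F [-0.7 -1.   1.4] T [-0.22  0.1  -0.03] yaw -0.817 q7 -1.22 0.48783012493439976
```

```bash
python3 -m crank '[[[-0.0012,0,0],-0.048,0.7],[[-0.0012,0,0],-0.048,0.7],[[-0.0012,0,0],-0.048,0.7],[[-0.0012,0,0],-0.048,0.7],[[-0.0012,0,0],-0.048,0.7],[[-0.0012,0,0],-0.048,0.7],[[-0.0012,0,0],-0.048,0.7],[[-0.0012,0,0],-0.048,0.7]]'
python3 -m crank '[[[0,0,0],0,0.7],[[0,0,0],0,0.7]]'
python3 y.py; python3 m.py a8.png | head -1
```

```text
time: 8.3
position: [461.2, 72.1, 22.5]
orientation: [1.522, 0.971, -1.522]
contact_force: [0.3, -1.0, 0.7]
width: 0.481
time: 8.47
position: [461.3, 72.1, 22.5]
orientation: [1.524, 0.969, -1.524]
contact_force: [-0.6, -0.8, 3.4]
width: 0.482
8.47 [461.3  72.1  22.5] F [-0.6 -0.8  3.4] T [-0.19  0.25 -0.05] yaw -0.438 q7 -0.85 0.4823562640112355
8.5167 [461.3  72.1  22.5] 0.487 [-0.1 -1.2  4. ]
```

View pics/a8.png

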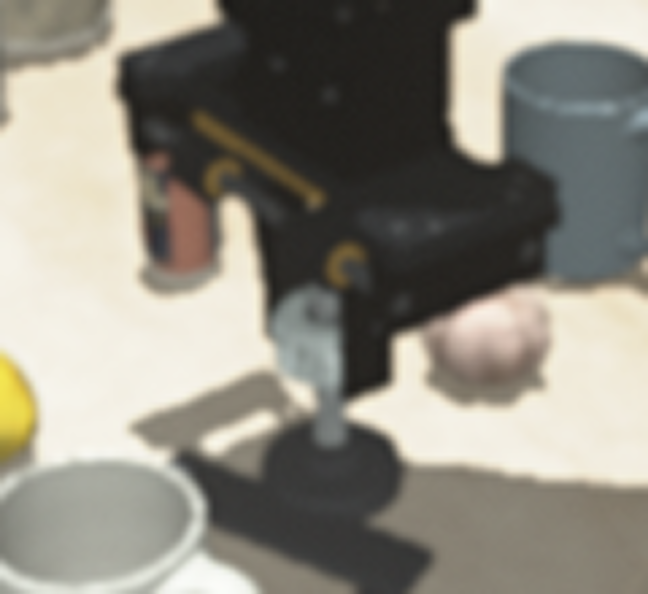

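```bash
python3 - <<'E'
from h import *
p=camera("scene");w=cloud(p)
# old (unobscured) collar bottom/top edges vs now along columns left of axis
w0=np.load("scene_w.npy")
for c in [313,315,317,319]:
    for nm,W in (("old",w0),("now",w)):
        q=W[205:250,c]; r=np.hypot(q[:,0]-461,q[:,1]-74)
        k=(r<25)&(q[:,2]>30); kk=np.where(k)[0]+205
        print(c,nm,[(int(v),W[v,c,2].round(0),np.hypot(*(W[v,c,:2]-[461,74])).round(0)) for v in kk])
E
```

```text
313 old [(221, np.float64(71.0), np.float64(19.0)), (222, np.float64(71.0), np.float64(17.0)), (223, np.float64(72.0), np.float64(15.0)), (224, np.float64(72.0), np.float64(15.0)), (225, np.float64(72.0), np.float64(16.0)), (226, np.float64(72.0), np.float64(18.0)), (227, np.float64(71.0), np.float64(19.0)), (228, np.float64(70.0), np.float64(21.0)), (229, np.float64(67.0), np.float64(21.0)), (230, np.float64(65.0), np.float64(21.0)), (231, np.float64(62.0), np.float64(21.0)), (232, np.float64(60.0), np.float64(22.0)), (233, np.float64(57.0), np.float64(21.0)), (234, np.float64(54.0), np.float64(21.0)), (235, np.float64(52.0), np.float64(21.0))]
313 now [(210, np.float64(97.0), np.float64(21.0)), (211, np.float64(93.0), np.float64(23.0)), (213, np.float64(87.0), np.float64(24.0)), (214, np.float64(84.0), np.float64(24.0)), (215, np.float64(83.0), np.float64(22.0)), (216, np.float64(85.0), np.float64(17.0)), (217, np.float64(85.0), np.float64(16.0)), (218, np.float64(86.0), np.float64(15.0)), (219, np.float64(84.0), np.float64(15.0)), (220, np.float64(87.0), np.float64(17.0)), (221, n
[... 5789 characters left out ...]
, np.float64(20.0)), (225, np.float64(81.0), np.float64(20.0)), (226, np.float64(79.0), np.float64(21.0)), (227, np.float64(78.0), np.float64(22.0)), (228, np.float64(75.0), np.float64(22.0)), (229, np.float64(72.0), np.float64(21.0)), (230, np.float64(69.0), np.float64(21.0)), (231, np.float64(66.0), np.float64(19.0)), (232, np.float64(62.0), np.float64(19.0)), (233, np.float64(49.0), np.float64(4.0)), (234, np.float64(48.0), np.float64(6.0)), (235, np.float64(44.0), np.float64(5.0)), (236, np.float64(42.0), np.float64(6.0)), (237, np.float64(40.0), np.float64(6.0)), (238, np.float64(37.0), np.float64(7.0)), (239, np.float64(33.0), np.float64(5.0)), (240, np.float64(30.0), np.float64(5.0))]
```

The collar top now reads about 86 mm. I release, lift clear, and check it unobscured.

```bash
python3 -m crank '[[[0,0,0],0,0.45],[[0,0,0],0,0.3],[[0,0,0],0,0],[[0,0,0],0,0],[[0,0,0],0,0],[[0,0,0],0,0]]'
python3 -m crank '[[[-0.008,0,0],0,0],[[-0.015,0,0],0,0],[[-0.02,0,0],0,0],[[-0.02,0,0],0,0],[[-0.02,0,0],0,0],[[-0.02,0,0],0,0],[[-0.01,0,0],0,0],[[0,0,0],0,0]]'; python3 y.py
```

```text
time: 9.07
position: [461.2, 72.2, 22.4]
orientation: [1.522, 0.971, -1.522]
contact_force: [0.1, 0.8, 0.4]
width: 0.848
time: 9.73
position: [462.6, 72.4, 137.7]
orientation: [1.524, 0.968, -1.519]
contact_force: [-0.0, 0.6, 0.8]
width: 0.999
9.73 [462.6  72.4 137.7] F [-0.   0.6  0.8] T [ 0.03 -0.07  0.  ] yaw -0.435 q7 -0.72 0.9991428787204898
```

```bash
python3 -m crank '[[[0,0.008,0.024],0,0],[[0,0.008,0.024],0,0],[[0,0.008,0.024],0,0],[[0,0.008,0.024],0,0],[[0,0.008,0.024],0,0],[[0,0.008,0.024],0,0],[[0,0.008,0.024],0,0],[[0,0.008,0.024],0,0]]'
python3 - <<'E'
from h import *
for nm in ["top","scene"]:
    p=camera(nm);w=cloud(p)
    save(p,"b_"+nm+".png",(170,110,440,310),2.7)
    f=w.reshape(-1,3);w0=np.load(nm+"_w.npy").reshape(-1,3)
    for tag,W in (("old",w0),("now",f)):
        r=np.hypot(W[:,0]-461,W[:,1]-74)
        s=W[(r>10)&(r<18)&(W[:,2]>64)&(W[:,2]<95)]
        t=W[(r<6)&(W[:,2]>100)&(W[:,2]<112)]
        tb=W[(r>45)&(r<120)&(abs(W[:,2])<4)]
        m=W[(abs(W[:,0]-461)<75)&(abs(W[:,1]-225)<55)&(W[:,2]>60)&(W[:,2]<110)]
        print(nm,tag,"collar",len(s),np.median(s,0).round(1),"post",np.median(t[:,2]).round(1),"table",np.median(tb[:,2]).round(1),"mug",np.percentile(m[:,2],[90,98]).round(1),m.mean(0).round(1))
E
```

```text
time: 10.4
position: [437.3, -130.0, 134.3]
orientation: [1.521, 0.972, -1.523]
contact_force: [0.3, -0.4, 0.2]
width: 1.002
top old collar 133 [459.7  74.   71.9] post 104.3 table 0.4 mug [86.2 87.8] [456.3 219.7  78.3]
top now collar 144 [461.1  73.   86.4] post 104.4 table 0.3 mug [86.  87.4] [456.4 219.9  78.3]
scene old collar 75 [456.5  79.9  71.4] post 103.5 table -0.1 mug [84.4 85.8] [461.7 227.5  74.5]
scene now collar 75 [456.2  79.2  85.5] post 103.2 table -0.1 mug [84.6 85.9] [461.5 227.4  74.5]
```

View pics/b_scene.png

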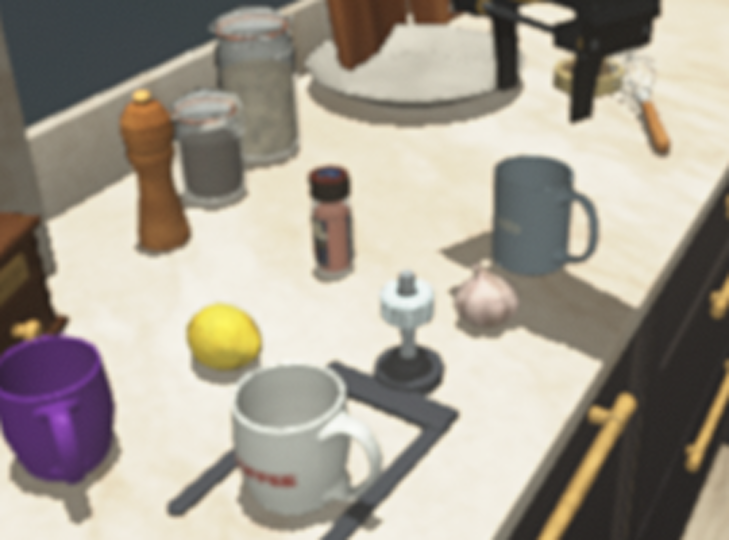

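View pics/b_top.png

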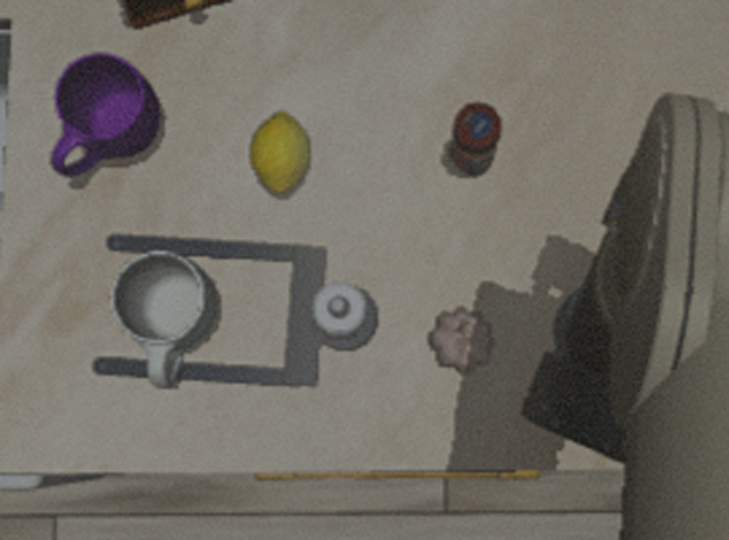

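The collar is raised and free (scene crop (407,300)), both mugs stand unmoved, and the gripper is clear. The post end, known to be 104, reads +0.4 (top) and −0.8 (scene). Corrected for that, the collar top is 86.0 and 86.3, against a rim at 86.

```bash
python3 -c "
from workcell import *
print(sign_off())"
```

```text
the job is handed in; nothing more can be done
None
```

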